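# Start and snug the centrifuge rotor's hold-down screw

### The job

The rotor of the small bench centrifuge is on its spindle but not yet fastened: take its hold-down screw out of the tube rack, leaving the test tubes standing there, and lower it down the deep hub of the rotor. Find the start of the thread by feel, without forcing or cross-threading it, then screw it in clockwise until it sits fully home on the hub and is just snug, not overtightened, and let go of it.

Things in the scene. Friction and masses are not known exactly. Their poses are not given: they have to be found in the camera images.
- centrifuge: White bench centrifuge, lid up at the back (leave it so), 262 x 220 mm, deck 95 mm high; fixed. Origin on the spindle axis at the worktop; -x is its front, z up. In its bowl sits a metal rotor (132 mm across, does not turn) with a raised round hub in the middle, 42 mm across; the lid stands 150 mm and more behind the axis.
- hub_top (a point): Centre of the hub's flat top, 105 mm above the worktop. Here opens the well: round, 21 mm across, straight, 46 mm deep down to the thread.
- screw: Hold-down screw, plain steel, 0.10 to 0.16 kg, 103 mm long: ribbed round knob 30 mm across, 40 mm tall, on a 15 mm shank that ends in a tapered 9.5 mm nose. Origin at the centre of the knob's flat underside (seating face), z along the axis to the knob. Lowered upright down the well, its lugs land on a ridge with the face still 3 to 8.5 mm above the hub, depending on the unmeasured angle.
- screw_knob (a point): Grip point of the screw: on its axis, 24 mm above the seating face, 16 mm below the knob's top. At the start the screw hangs upright in a hole of the rack with its seating face on the rack's upper board; lift it straight up 125 mm to clear the test tubes too.
- screw_face (a point): Centre of the knob's flat underside, which comes to lie on hub_top. Clockwise from the click: at about 1.1 rad the face can reach the hub, at about 2 rad the play is used up, then each 0.1 rad adds 2.6 N of clamping. Snug is 4 to 20 N of clamping (turning moment about 0.02 N m per N). Kept under a light upward pull on the way down there is no play left when the face meets the hub.
- screw_tip (a point): Lower end of the screw, 63 mm below the seating face. Three thread lugs, 17 mm across, begin 8 mm above it. Turned back (anticlockwise from above) under a light push, rising 2.9 mm per rad, the lugs come within 2.4 rad to the ridge's start and click down some 5 mm: there the thread begins. After 0.5 rad clockwise from there it holds against a light upward pull (a few N).
- tube_rack: Wooden test-tube rack, 220 mm along its y, 50 mm along its x, 85 mm high at its ends; fixed. Origin at the centre of its underside. Six 20 mm holes in a row along y, in an upper board whose top is 76 mm up. The screw and two test tubes hang in any of three holes 65 mm apart: reach the knob with the fingers on either side of the row.
- test_tube_0_mid (a point): Half-way up a glass test tube, 18 mm across, 118 mm tall, standing upright in the rack (top 129 mm above the worktop).
- test_tube_1_mid (a point): The same for the second test tube.
- thread_mouth (a point): Bottom of the well, where the thread starts: inside the drive spindle, right-hand, 3 starts, lead 18 mm a turn (2.9 mm per rad), ridges 6 mm apart, 12 mm clear bore, 1.5 mm axial play. The ridges start at an angle that is new each time and not measured. The spindle does not turn but floats on a spring: it gives 1 mm per 9 N, at most 4 mm down, 5 mm up.
Not all that is in view belongs to the job. Several things have the shape of the screw; the one meant has the colours described above.

How it is judged:
By the outcome, as a careful person would: the job done as asked, in the order asked, and still so for the second after the job is handed in, with the robot touching nothing.
It also fails if it takes over 58 s, if anything falls off the work surface, if the arm or the gripper's body presses on something with over 40 N, if the wrist force passes 120 N, or if a joint passes its speed limit or range.

### The arm

A 6-joint arm with a two-finger parallel gripper is mounted at the origin on a cart in front of the work surface, level with it; the furniture and walls round the work are solid. World frame = base frame: x ahead of the robot, y to its left, z up, the work surface at z = 0. Lengths are in mm, angles in rad, forces in N, time in s.
With the tool pointing down it reaches from about 275 to 825 mm from the base axis. Payload 5.2 kg.
Tool frame: the origin (TCP) lies at the very end of the fingers, on their centre line; the grasp point (between the pads) lies 19 mm behind it; z points along the fingers, y is the direction in which the jaws open and shut (so a half turn about z gives the same grasp; the last joint's range is limited). The gripper opens to 93 mm and grips with 3 to 60 N. Pads are 15 mm wide; open, the fingers measure 128 mm over their backs; the gripper's body (75 mm by 188 mm) begins 65 mm behind the grasp point.
Start: joints at [-1.344, 0.259, 1.535, -0, 1.348, -0.203], TCP at [229.199, -499.973, 218.653] pointing down, gripper open.
Joint ranges: [-3.14, 3.14], [-0.91, 2.08], [0.19, 2.58], [-1.22, 4.36], [0.22, 2.71], [-3.12, 3.12]. Speed limits (rad/s): [2.57, 2.57, 3.14, 3.14, 3.14, 3.14].

### API

Orientations are given as [roll, pitch, yaw] about the fixed x, y, z axes, in that order (R = Rz(yaw) Ry(pitch) Rx(roll)).
In Python, from bench import robot gives the robot as it stands. The module is installed in compiled form; this text tells all that it offers. Calls block until the motion is done:
- robot.move_ptp(position, orientation): joint-space move of the TCP to a pose.
- robot.move_linear(position, ori=None, speed=150, f_stop=None): straight line of the TCP; ori=None keeps the orientation; speed is the mean speed in mm/s. With f_stop (N) it stops when the force on the tool has changed by that much, and returns True; else False.
- robot.move_j(angles): joint-space move.
- robot.move_gripper(opening): opening from 0.0 (shut) to 1.0 (fully open); the grip force is fixed at half the most; returns when the fingers have stopped.
- robot.sleep(seconds).
- robot.inverse_kinematics(position, orientation): joint angles nearest the present ones, or None.
- robot.get_image(name): name is "side" or "top"; returns a dict with "img" (384x512x3 uint8, blue, green, red), "fovy" (degrees; the focal length in pixels is half the picture's height over the tangent of half this angle, whatever the lens; pixels are square), "cx", "cy" (the principal point, pixels), "eye" and "orientation" of the camera in the world. Camera axes: x right, y down, z forward; pixel columns grow to the right and rows downward; lengths in mm; the calibration is good to about 2 mm. A picture is of the moment at which its call begins. There is no depth.
A pose or a line that the arm cannot do raises robot.MotionError and nothing moves.
- robot.hand_in(): hands the job in, once; it reports no verdict.
Readings, each from a call of its own:
- robot.current_t(): time.
- robot.current_qpos(): joint angles.
- robot.current_joint_vel(): joint speeds.
- robot.current_joint_efforts(): joint torques, N m.
- robot.current_tcp_pos(): TCP position.
- robot.current_eef_rot(): TCP orientation.
- robot.current_contact_force(): force on the tool from outside, world axes, zero at the start.
- robot.current_ft_torque(): the same for the moment, N m.
- robot.current_gripper_width(): opening from 0.0 (shut) to 1.0 (fully open).
Only numpy, scipy, OpenCV 4.12 (cv2) and the standard library are available. Lean on these libraries where they do the work, as an engineer would, in place of code of your own. Each camera call takes 0.05 s, during which the arm holds its last target. There are 200 camera calls.

## Working session

There is one attempt and no reset: what is moved stays moved. The work goes in short steps, each a Python script; the robot and the scene stay as the last script left them, time stands still between calls to the robot, and variables do not carry over. Pictures are saved under pics/ and viewed, about 8 in all and at most 12, crops included, and the job is handed in when it is done.

```bash
mkdir -p pics
python3 - <<'E'
from bench import robot
import cv2
for n in("side","top"):
    d=robot.get_image(n); cv2.imwrite(f"pics/{n}0.png",d["img"])
    print(n,{k:v for k,v in d.items() if k!="img"})
print(robot.current_t())
E
```

```text
side {'fovy': 43.63923241434121, 'cx': 253.48153358127396, 'cy': 192.34291202615722, 'eye': array([ 430.23857743, 1055.34272167,  640.01419254]), 'orientation': array([-2.06807357,  0.01253736, -3.13278146])}
top {'fovy': 53.63794483148679, 'cx': 250.43679171150166, 'cy': 192.94334860454444, 'eye': array([269.28829156,  83.43420537, 947.359501  ]), 'orientation': array([-2.95235662, -0.02609501, -1.54750689])}
0.1
```

View pics/top0.png

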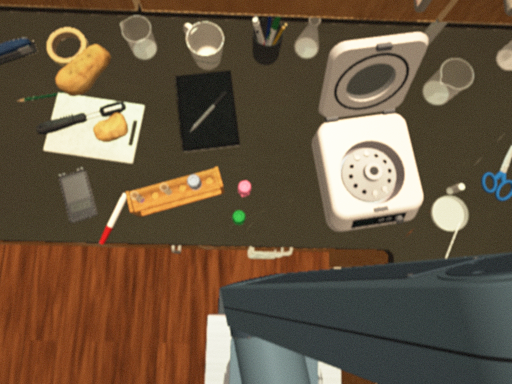

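View pics/side0.png

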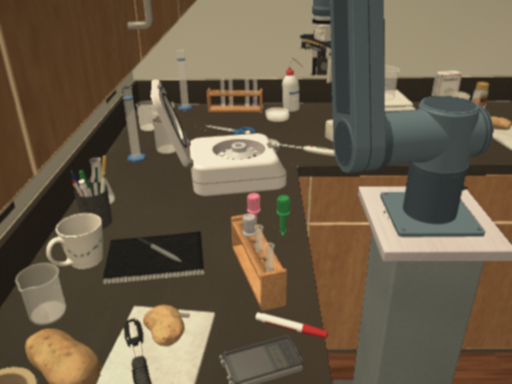

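The top view shows three things shaped like the screw: a pink knob at (245,187), a green knob at (239,216), and a grey steel knob in the rack at (193,181). I choose the grey one and check it with a close crop.

```bash
cat > h.py <<'E'
from bench import robot
import cv2, numpy as np
from scipy.spatial.transform import Rotation as R
def ray(d,uv):
    f=d["img"].shape[0]/2/np.tan(np.radians(d["fovy"])/2)
    v=R.from_euler("xyz",d["orientation"]).apply([(uv[0]-d["cx"])/f,(uv[1]-d["cy"])/f,1])
    return np.array(d["eye"]),v/np.linalg.norm(v)
def onz(d,uv,z):
    e,v=ray(d,uv); return e+v*(z-e[2])/v[2]
def proj(d,p):
    f=d["img"].shape[0]/2/np.tan(np.radians(d["fovy"])/2)
    c=R.from_euler("xyz",d["orientation"]).inv().apply(np.atleast_2d(p)-np.array(d["eye"]))
    return c[:,:2]/c[:,2:]*f+[d["cx"],d["cy"]]
def tri(pairs):
    A=np.zeros((3,3));b=np.zeros(3)
    for d,uv in pairs:
        e,v=ray(d,uv);M=np.eye(3)-np.outer(v,v);A+=M;b+=M@e
    return np.linalg.solve(A,b)
def crop(img,x,y,w,h,s):
    return cv2.resize(img[y:y+h,x:x+w],None,fx=s,fy=s,interpolation=cv2.INTER_CUBIC)
E
python3 - <<'E'
from h import *
a=cv2.imread("pics/top0.png");b=cv2.imread("pics/side0.png")
# rack top(120..250,160..225), centrifuge top (310..430,105..235)  ; side rack, centrifuge
A=np.hstack([crop(a,115,155,130,70,3),crop(a,325,130,95,70,4)])
B=np.hstack([crop(b,220,190,80,120,3)[:360,:240],np.zeros((360,10,3),np.uint8),crop(b,190,125,100,75,5)[:360]])
print(A.shape,B.shape)
w=max(A.shape[1],B.shape[1]);p=lambda m:cv2.copyMakeBorder(m,0,0,0,w-m.shape[1],0)
A=np.hstack([cv2.copyMakeBorder(crop(a,115,155,130,70,3),0,10,0,0,0),np.zeros((220,10,3),np.uint8),cv2.copyMakeBorder(crop(a,325,130,95,70,3.0),0,10,0,0,0)])
w=max(A.shape[1],B.shape[1])
cv2.imwrite("pics/crop0.png",np.vstack([p(A),p(B)]))
print(A.shape,B.shape)
E
```

```text
Traceback (most recent call last):
ValueError: all the input array dimensions except for the concatenation axis must match exactly, but along dimension 0, the array at index 0 has size 210 and the array at index 1 has size 280
```

Run:
```python
from h import *
a=cv2.imread("pics/top0.png");b=cv2.imread("pics/side0.png")
# all crops 4x, 100x75 px -> 400x300
r=[crop(a,122,150,100,75,4),crop(a,325,130,100,75,4),crop(b,215,185,100,75,4),crop(b,190,120,100,75,4)]
cv2.imwrite("pics/crop0.png",np.vstack([np.hstack(r[:2]),np.hstack(r[2:])]))
```

```text
(no output)
```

View pics/crop0.png

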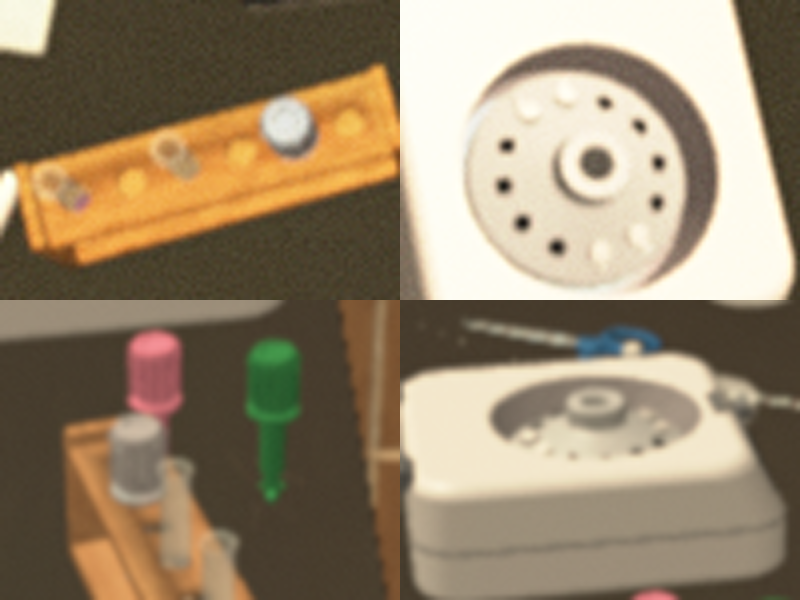

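The grey ribbed steel knob is confirmed as the screw: top centre about (193.5,179.6) in the top picture and (249,216) in the side one. The tubes are at (164,187) and (134,195). The hub well is at (374,170) top and (238,145) side.

Run:
```python
from h import *
T=robot.get_image("top");S=robot.get_image("side")
# dark well blob centroid in top view, refined
g=cv2.cvtColor(T["img"],cv2.COLOR_BGR2GRAY).astype(float)
p=g[163:178,366:382]; w=np.clip(150-p,0,None); yy,xx=np.mgrid[163:178,366:382]
print("well",(w*xx).sum()/w.sum(),(w*yy).sum()/w.sum())
print(p.astype(int))
for n,u,v,z in(("knob",(193.4,179.8),(248.9,216.2),116),("hub",(374,170.4),(238.4,145.1),105)):
    print(n,onz(T,u,z).round(1),onz(S,v,z).round(1),tri([(T,u),(S,v)]).round(1))
for n,u in(("t1",(164.1,187.1)),("t2",(134.1,194.6))):print(n,onz(T,u,129).round(1))
```

```text
well 373.490206185567 170.5340206185567
[[236 236 239 239 243 242 245 244 244 243 243 240 240 238 238 238]
 [230 233 239 245 245 245 244 245 244 245 245 244 242 239 237 237]
 [224 237 244 245 245 244 238 239 237 241 243 244 245 242 239 236]
 [226 242 245 247 244 231 212 203 197 210 231 241 244 244 241 236]
 [235 246 246 245 225 183 144 134 137 146 178 218 243 245 244 241]
 [242 246 247 235 184 118 102  97  95 107 131 180 231 245 244 241]
 [243 248 245 222 151 107  95  97  97  93  99 144 211 241 245 243]
 [245 247 242 212 133  95  92  99  96  91  94 123 194 237 244 244]
 [244 247 244 217 148  95  91  99  94  95  91 115 190 238 245 243]
 [242 248 245 233 178 115  95  91  90  87  98 137 203 239 244 242]
 [232 245 247 241 215 160 123 102  98 104 130 179 228 243 245 241]
 [216 242 247 245 239 215 179 150 145 157 182 222 242 246 244 240]
 [172 229 245 247 244 242 235 223 217 223 234 241 245 244 242 237]
 [133 193 232 244 247 247 244 243 243 242 244 245 244 242 235 230]
 [120 148 192 226 242 244 247 245 245 246 244 244 239 232 225 224]]
knob [455.3 193.6 116. ] [454.  194.8 116. ] [454.7 193.8 115.6]
hub [ 492.1 -218.4  105. ] [ 491.3 -214.2  105. ] [ 492.  -218.9  103.2]
t1 [434.2 254.9 129. ]
t2 [415.7 318.7 129. ]
```

Run:
```python
from h import *
print(robot.current_eef_rot(), robot.current_contact_force(), robot.current_ft_torque())
for y in(1.873,-1.269):
    print(y,robot.inverse_kinematics([454.7,194,160],[np.pi,0,y]))
q=robot.inverse_kinematics([454.7,194,160],[np.pi,0,1.873]);q2=robot.inverse_kinematics([454.7,194,160],[np.pi,0,-1.269])
y=1.873 if q is not None and (q2 is None or abs(q[5])<abs(q2[5])) else -1.269
t=robot.current_t()
robot.move_ptp([454.7,194,225],[np.pi,0,y]); print(robot.current_t()-t,y)
robot.move_linear([454.7,194,150],speed=200); print(robot.current_t()-t, robot.current_tcp_pos(),robot.current_qpos())
T=robot.get_image("top");S=robot.get_image("side")
cv2.imwrite("pics/a.png",np.hstack([crop(T["img"],130,120,130,130,3),crop(S["img"],185,130,130,130,3)]))
```

```text
[-3.14049729e+00 -1.77549968e-04  4.29811233e-01] [-0.02943659 -0.45068037 -0.51992392] [-0.03215567  0.02490317  0.04056299]
1.873 [ 1.77221458e-01  2.08790521e-01  1.75210096e+00 -4.44089210e-16
  1.18070117e+00 -1.24982216e-01]
-1.269 [ 1.77221458e-01  2.08790521e-01  1.75210096e+00 -4.44089210e-16
  1.18070117e+00  3.01701778e+00]
2.5833 1.873
3.1083 [455.15159961 193.68000496 150.34670711] [ 1.76421768e-01  2.19217800e-01  1.76465987e+00 -2.69292989e-05
  1.15783850e+00 -1.24987688e-01]
```

View pics/a.png

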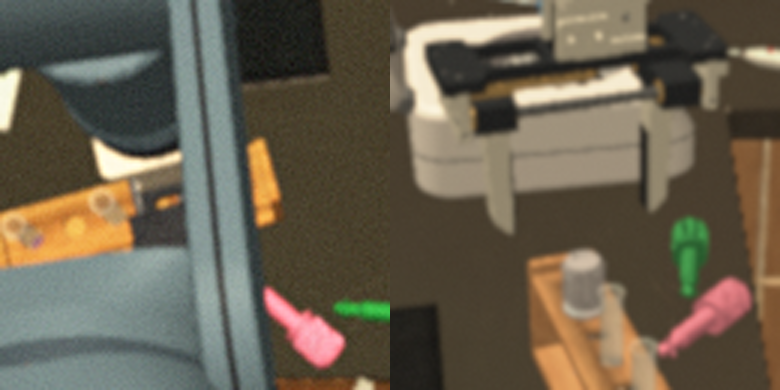

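The side view shows the open fingers straddling the steel knob (crop 585,265). The pink and green lookalikes were balanced on their noses and have toppled on their own. I'll watch that they don't roll.

Run:
```python
from h import *
t=robot.current_t()
print(robot.move_linear([454.7,194,81],speed=100,f_stop=8))
print(robot.current_tcp_pos(),robot.current_contact_force())
robot.move_gripper(0.0)
print(robot.current_gripper_width()*93,robot.current_contact_force(),robot.current_t()-t)
p=robot.current_tcp_pos()
print(robot.move_linear([p[0],p[1],210],speed=130,f_stop=12), robot.current_tcp_pos())
robot.sleep(.2);print(robot.current_contact_force(),robot.current_gripper_width()*93,robot.current_t())
T=robot.get_image("top");S=robot.get_image("side")
cv2.imwrite("pics/b.png",np.hstack([crop(T["img"],130,120,130,130,3),crop(S["img"],185,90,130,130,3)]))
```

```text
False
[455.21164575 194.1449093   81.54476743] [-0.32807286 -0.22951335  1.39256007]
29.512078621424926 [-1.74502797  0.06272603  0.58865212] 1.85
False [454.01323521 193.83536703 209.1554551 ]
[-0.47095082  0.35920196 -2.27392142] 29.677530260423023 6.6
```

View pics/b.png

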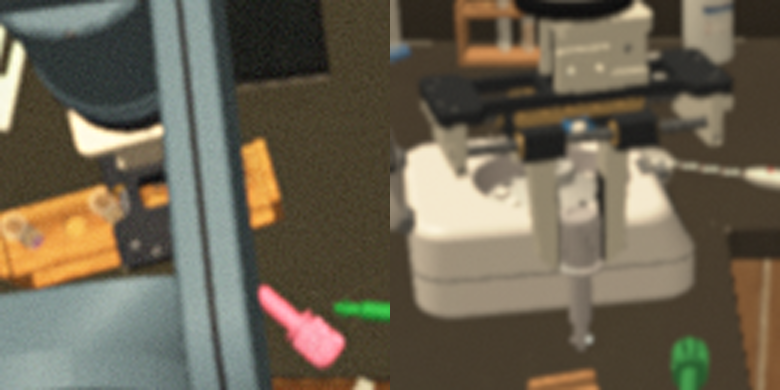

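The screw hangs straight between the fingers, with its tip at side pixel about (248.7,204). Both tubes are still standing and the lookalikes are at rest. Next I move over the hub and compare the tip with the well.

Run:
```python
from h import *
S=robot.get_image("side");p=np.array(robot.current_tcp_pos());print("proj tip",proj(S,p-[0,0,68]), R.from_euler("xyz",robot.current_eef_rot()).as_matrix()[:,2])
hub=[491.9,-217.6]
q=robot.inverse_kinematics([*hub,210],[np.pi,0,1.13]);print(q)
robot.move_ptp([*hub,210],[np.pi,0,1.13]);robot.move_linear([*hub,184],speed=60);robot.sleep(.3)
p=np.array(robot.current_tcp_pos());print(p,robot.current_qpos(),robot.current_t(),robot.current_contact_force(),robot.current_ft_torque())
T=robot.get_image("top");S=robot.get_image("side")
for n,d in(("top",T),("side",S)):print(n,proj(d,[p-[0,0,68],p-[0,0,5],[*hub,105]]).round(1))
cv2.imwrite("pics/c.png",np.hstack([crop(T["img"],325,120,100,100,4),crop(S["img"],185,75,100,100,4)]))
```

```text
proj tip [[248.47113484 205.41995144]] [-6.76531428e-04 -1.34842462e-04 -9.99999762e-01]
[-0.62396677  0.24287714  1.57756854  0.          1.32114698 -0.18317045]
[ 492.04117254 -217.77801444  184.32556326] [-6.24088974e-01  2.62657617e-01  1.61642064e+00  6.74016822e-06
  1.26186458e+00 -1.83123900e-01] 9.1583 [ 0.40449371 -0.10964167 -0.93274243] [-0.07218024 -0.03546606 -0.05260177]
top [[375.5 169.2]
 [385.9 161.8]
 [373.7 170.5]]
side [[238.1 140.9]
 [237.4 120. ]
 [238.2 144.6]]
```

View pics/c.png

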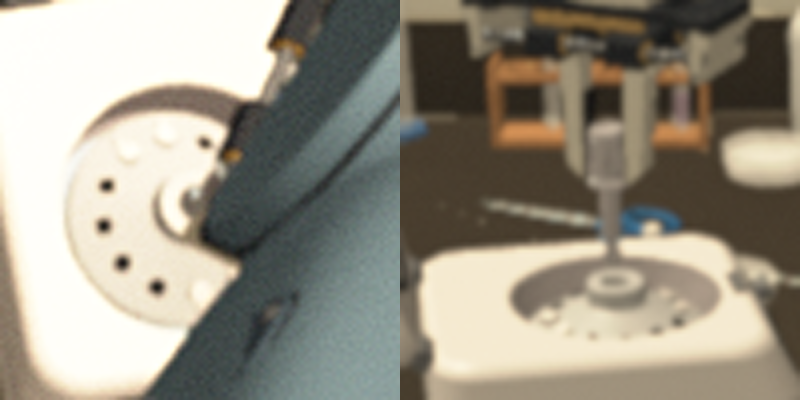

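The side crop shows the tip at about (612,262) just above the well mouth at (616,281), about 1 px off. I refine this numerically.

Run:
```python
from h import *
g=np.mean([robot.get_image("side")["img"].mean(2) for _ in range(4)],0)
for r in(129,132,135,138,141,142,143,144,145,146,147,148,149):print(r,g[r,228:250].astype(int))
```

```text
129 [161 169 162 145 128 115 107 113 117 114 109 102  96  93  85  78  76  78
  85  94  99  97]
132 [ 64  63  64  67  69  74  89 109 116 113 108 101  90  88  91  99 115 150
 189 205 200 170]
135 [152 157 159 164 165 170 178 175 148 120 121 155 196 213 216 215 216 219
 221 222 223 222]
138 [224 222 217 215 213 210 206 190 157 135 138 147 179 204 210 212 213 215
 217 218 220 223]
141 [123 121 121 122 123 124 126 130 133 134 135 135 137 136 134 130 128 128
 130 132 133 135]
142 [118 119 120 122 128 138 146 153 159 162 163 165 166 165 162 156 144 135
 131 131 132 133]
143 [118 119 121 128 147 165 173 174 172 171 172 174 179 185 190 186 172 150
 135 131 132 134]
144 [119 120 124 141 170 190 189 171 155 150 150 153 163 179 194 199 190 166
 140 130 132 135]
145 [119 120 126 151 184 200 193 167 145 138 138 142 152 169 187 197 190 166
 137 129 133 137]
146 [118 118 124 149 180 197 196 181 167 160 159 161 167 176 186 185 172 147
 126 129 137 144]
147 [115 116 126 144 164 179 186 184 179 177 176 175 174 173 169 159 141 122
 120 138 148 158]
148 [128 135 148 155 152 152 157 160 160 159 158 156 152 146 138 128 117 112
 128 153 163 171]
149 [166 176 183 175 154 141 138 136 134 133 131 130 127 123 119 114 110 115
 137 162 170 173]
```

Run:
```python
from h import *
x,y=491.2,-217.6
robot.move_linear([x,y,181],speed=60);robot.sleep(.2)
F0=np.array(robot.current_contact_force());print("F0",F0,robot.current_ft_torque())
for z in(170,160,150,135,121):
    s=robot.move_linear([x,y,z],speed=40,f_stop=4)
    p=np.array(robot.current_tcp_pos());print(s,p.round(2),(np.array(robot.current_contact_force())-F0).round(2))
    if s:break
print(robot.current_t())
```

```text
F0 [ 0.45376109  0.02460453 -1.07049035] [ 0.00730373 -0.01552528 -0.03156908]
False [ 490.95 -217.42  169.52] [-0.22 -0.5  -1.05]
False [ 491.   -217.47  159.62] [-0.63  0.53  0.63]
False [ 491.03 -217.49  149.64] [-1.07 -0.18  0.77]
False [ 491.1  -217.5   134.74] [-1.01  0.52 -1.32]
False [ 491.07 -217.49  120.73] [-0.49 -0.04 -0.27]
12.1583
```

Run:
```python
from h import *
x,y=491.2,-217.6
F=lambda n=8:np.mean([np.array(robot.current_contact_force()) for _ in range(n)],0)
robot.sleep(.2);F0=[];M0=[]
for _ in range(6):F0.append(robot.current_contact_force());M0.append(robot.current_ft_torque());robot.sleep(.03)
F0=np.mean(F0,0);M0=np.mean(M0,0);np.save("f0.npy",[F0,M0]);print(F0,M0)
s=robot.move_linear([x,y,108],speed=15,f_stop=4)
p=np.array(robot.current_tcp_pos());print(s,p.round(2))
for _ in range(5):
    robot.sleep(.05);print((np.array(robot.current_contact_force())-F0).round(2),np.round(np.array(robot.current_ft_torque())-M0,3))
print(robot.current_tcp_pos(),robot.current_t())
# time of a small rotation step
t=robot.current_t();p=robot.current_tcp_pos();r=robot.current_eef_rot();print(r)
robot.move_linear([x,y,p[2]+.15],[np.pi,0,1.13+.05],speed=15);print("dt",robot.current_t()-t,(np.array(robot.current_contact_force())-F0).round(2),robot.current_tcp_pos())
```

```text
[-0.1329487   0.12673317 -1.55096976] [-0.02754607 -0.01875705 -0.00855197]
True [ 491.27 -217.99  116.38]
[-1.04 -0.18  6.3 ] [-0.032  0.064 -0.004]
[-0.71 -0.04  6.55] [-0.013  0.127 -0.   ]
[-0.56 -0.13  6.52] [0.037 0.06  0.012]
[-0.9  -0.29  6.33] [-0.058  0.032  0.032]
[-1.1  -1.23  7.2 ] [-0.072  0.04   0.052]
[ 491.26014327 -217.95146618  116.44622675] 13.2833
[3.14103650e+00 5.99973857e-04 1.13013832e+00]
dt 0.25 [-0.56 -1.76  6.03] [ 491.35631871 -217.96045516  116.79357121]
```

```bash
cat >> h.py <<'E'
x,y=491.2,-217.6
def FM(n=3):
    F0,M0=np.load("f0.npy");f=[];m=[]
    for i in range(n):
        f.append(robot.current_contact_force());m.append(robot.current_ft_torque());
        if i<n-1:robot.sleep(.02)
    return np.mean(f,0)-F0,np.mean(m,0)-M0
E
python3 - <<'E'
from h import *
yaw=1.18;zc=robot.current_tcp_pos()[2]-.2
t0=robot.current_t()
for i in range(27):
    yaw+=.1; f,m=FM(2); zc+=.29+np.clip(.06*(f[2]-5),-.4,.4)
    robot.move_linear([x,y,zc],[np.pi,0,yaw],speed=15)
    f,m=FM(3);p=robot.current_tcp_pos()
    print(round(yaw,2),round(zc,2),round(p[2],2),f.round(1),m[2].round(3),round(robot.current_t(),1))
    if f[2]<1 or f[2]>20: break
np.save("st.npy",[yaw,zc])
E
```

```text
1.28 116.92 117.01 [ 0.2 -2.3  3.9] 0.011 13.8
1.38 117.15 117.21 [-0.5 -2.8  3.7] 0.028 14.1
1.48 117.41 117.47 [-0.8 -3.1  4.1] 0.005 14.4
1.58 117.62 117.64 [-0.9 -3.4  3.9] -0.022 14.7
1.68 117.82 117.61 [-0.2 -1.9  3.5] 0.003 15.0
1.78 118.04 117.84 [ 1.2 -1.7  1.5] -0.006 15.3
1.88 118.14 118.06 [ 1.8 -1.7  1.2] -0.003 15.6
1.98 118.2 118.2 [ 2.2 -0.7  1.8] -0.026 15.9
2.08 118.31 118.15 [ 0.5 -1.3  1.7] -0.013 16.2
2.18 118.42 118.21 [ 0.7 -1.   0.9] 0.013 16.5
```

Run:
```python
from h import *
yaw,zc=np.load("st.npy")
s=robot.move_linear([x,y,zc-8],speed=15,f_stop=4)
f,m=FM(4);print(s,robot.current_tcp_pos(),f.round(1),m.round(3),robot.current_t())
```

```text
True [ 491.22790104 -217.81506528  113.2964291 ] [-0.3  0.   7.3] [ 0.037  0.049 -0.005] 17.0
```

Pushing gave a 4.9 mm drop from the ridge height, and the rest height matches the next ridge down, so the click has happened. I turn clockwise under a light push, then test with an upward pull.

```bash
cat >> h.py <<'E'
def turn(yaw,zc,dy,ff,Ft,g=.06):
    f,m=FM(2); zc+=ff*dy+np.clip(g*(f[2]-Ft),-.35,.35); yaw+=dy
    robot.move_linear([x,y,zc],[np.pi,0,yaw],speed=15)
    f,m=FM(3);p=robot.current_tcp_pos()
    print(round(yaw,2),round(zc,2),round(p[2],2),f.round(1),m[2].round(3),round(robot.current_t(),1))
    return yaw,zc,f,m,p
E
python3 - <<'E'
from h import *
yaw=np.load("st.npy")[0];zc=robot.current_tcp_pos()[2]
while yaw>1.21:
    yaw,zc,f,m,p=turn(yaw,zc,-.1,2.9,3)
    if f[2]>14 or abs(m[2])>.2:print("stop");break
s=robot.move_linear([x,y,zc+5],speed=12,f_stop=6)
f,m=FM(4);p=robot.current_tcp_pos();print(s,p,f.round(1),m.round(3),robot.current_t())
np.save("st.npy",[yaw,p[2]])
E
```

```text
2.08 113.27 113.35 [-0.9 -0.9  3.9] 0.021 17.3
1.98 113.05 113.06 [-1.4 -2.2  4.2] 0.016 17.6
1.88 112.84 112.83 [-1.1 -1.1  4.2] 0.013 17.9
1.78 112.62 112.59 [-1.5 -1.7  4.2] -0.011 18.2
1.68 112.43 112.37 [-2.4 -2.1  4.2] 0.009 18.5
1.58 112.26 112.17 [-2.  -1.9  3.5] 0.023 18.8
1.48 111.97 111.91 [-1.8 -1.9  3.1] 0.001 19.1
1.38 111.71 111.67 [-2.1 -1.9  3.3] -0.006 19.4
1.28 111.46 111.39 [-3.2 -2.2  3.6] -0.01 19.7
1.18 111.21 111.15 [-2.8 -1.4  3.4] 0.025 20.0
True [ 490.36055052 -217.64162101  111.98970292] [ 0.7 -1.8  0.6] [-0.398 -0.128 -0.033] 20.3417
```

Run:
```python
from h import *
yaw=np.load("st.npy")[0]
for _ in range(2):
    f,m=FM(4);p=robot.current_tcp_pos();print(np.round(p,2),f.round(1),m.round(3))
s=robot.move_linear([x,y,p[2]+3],speed=12,f_stop=4)
f,m=FM(4);p=robot.current_tcp_pos();print(s,np.round(p,2),f.round(1),m.round(3),robot.current_gripper_width()*93,robot.current_t())
np.save("st.npy",[yaw,p[2]])
```

```text
[ 490.28 -217.67  111.95] [ 0.8 -1.7  0.7] [-0.372 -0.161 -0.01 ]
[ 490.17 -217.7   111.91] [ 0.7 -2.   0.9] [-0.335 -0.204 -0.011]
True [ 490.12 -217.7   112.26] [ 1.4 -1.4 -0.3] [-0.345 -0.346 -0.004] 29.358055410150154 20.7417
```

```bash
sed -i 's/^x,y=.*/x,y=490.3,-218.0/' h.py
python3 - <<'E'
from h import *
yaw=np.load("st.npy")[0]
for z in(112.2,112.6,113,113.4,113.8):
    robot.move_linear([x,y,z],[np.pi,0,yaw],speed=15)
    f,m=FM(4);p=robot.current_tcp_pos();print(z,np.round(p,2),f.round(1),m.round(3),round(robot.current_t(),1))
    if f[2]<-4:break
np.save("st.npy",[yaw,z])
E
```

```text
112.2 [ 490.11 -217.84  112.04] [ 0.6 -1.   0.2] [-0.203 -0.103  0.022] 21.0
112.6 [ 490.07 -217.83  112.36] [ 0.  -1.  -0.9] [-0.155 -0.065  0.014] 21.3
113 [ 490.07 -217.83  112.72] [ 0.3 -0.7 -2.8] [-0.167 -0.056  0.008] 21.6
113.4 [ 490.06 -217.84  113.08] [ 0.6 -1.3 -5.1] [-0.201 -0.091  0.021] 21.9
```

Run:
```python
from h import *
yaw,zc=np.load("st.npy")
for i in range(16):
    yaw,zc,f,m,p=turn(yaw,zc,-.1,2.9,-3)
    if f[2]>1 or f[2]<-10 or m[2]>.07:print("stop");break
np.save("st.npy",[yaw,zc]);print(robot.current_ft_torque(),f,m)
```

```text
1.08 112.95 112.86 [-0.  -1.  -5.2] 0.029 22.2
0.98 112.5 112.55 [-0.1 -1.5 -4.5] 0.037 22.5
0.88 112.13 112.22 [-1.2 -2.2 -4.3] 0.032 22.8
0.78 111.75 111.86 [-0.7 -2.3 -4. ] 0.033 23.1
0.68 111.39 111.47 [-0.8 -2.8 -3. ] 0.012 23.4
0.58 111.09 111.14 [-1.  -2.5 -2.2] -0.025 23.7
0.48 110.83 110.85 [-0.7 -1.9 -2.9] 0.017 24.0
0.38 110.53 110.57 [-0.9 -1.9 -2.5] 0.016 24.3
0.28 110.25 110.25 [-1.4 -1.4 -2.5] 0.034 24.6
0.18 109.98 109.99 [-1.2 -1.7 -1.9] 0.001 24.9
0.08 109.73 109.99 [-2.4 -0.7  1.2] 0.015 25.2
stop
[-0.12913582  0.61255106  0.01000199] [-2.44445495 -0.68447876  1.17890901] [-0.14617134  0.58579519  0.01543281]
```

The face met the hub at z≈110, as expected. Now I tighten by moment, with the height held and vertical force near zero.

Run:
```python
from h import *
yaw,zc=np.load("st.npy");zc=robot.current_tcp_pos()[2]
for i in range(9):
    yaw,zc,f,m,p=turn(yaw,zc,-.08,0,0,.05)
    print("   ",m.round(2),np.round(p[:2],2),round(robot.current_eef_rot()[2],3))
    if m[2]>.16 or abs(f[2])>12:print("stop");break
np.save("st.npy",[yaw,zc])
```

```text
-0.0 110.08 110.02 [-3.1 -1.4 -0.8] -0.007 25.5
    [-0.19  0.62 -0.01] [ 490.12 -217.95] 0.004
-0.08 110.04 110.0 [-3.3 -0.8  0.1] -0.014 25.8
    [-0.09  0.73 -0.01] [ 490.11 -217.89] -0.076
-0.16 110.07 110.0 [-3.4 -0.2  0.3] 0.014 26.1
    [-0.01  0.82  0.01] [ 490.11 -217.83] -0.157
-0.24 110.09 109.97 [-3.8  0.5 -0.1] 0.042 26.4
    [0.1  0.84 0.04] [ 490.14 -217.81] -0.237
-0.32 110.08 109.98 [-4.3  1.1  0.2] 0.015 26.7
    [0.19 0.82 0.01] [ 490.16 -217.79] -0.317
-0.4 110.06 109.98 [-3.9  1.4  0.3] 0.009 27.0
    [0.29 0.8  0.01] [ 490.19 -217.78] -0.397
-0.48 110.06 109.96 [-3.7  2.  -0. ] 0.047 27.3
    [0.44 0.82 0.05] [ 490.21 -217.75] -0.477
-0.56 110.04 109.98 [-3.4  2.9  0.2] -0.016 27.6
    [ 0.54  0.78 -0.02] [ 490.28 -217.78] -0.557
-0.64 110.04 109.97 [-2.6  2.6 -0.4] 0.011 27.9
    [0.64 0.71 0.01] [ 490.31 -217.78] -0.637
```

There is no moment build-up, which disagrees with the model. I look before turning further.

Run:
```python
from h import *
print(robot.current_joint_efforts(),robot.current_ft_torque(),robot.current_gripper_width()*93,robot.current_tcp_pos(),robot.current_eef_rot())
S=robot.get_image("side");T=robot.get_image("top")
cv2.imwrite("pics/d.png",np.hstack([crop(T["img"],340,130,66,66,6),crop(S["img"],205,95,66,66,6)]))
```

```text
[ -0.79396997 -46.08790398 -28.39337289  -0.14186044  -1.74232364
   0.08141417] [0.62074759 0.68822975 0.04933648] 29.793349619338983 [ 490.30751944 -217.78458513  109.97015962] [-3.14124915e+00  2.35185611e-04 -6.36779105e-01]
```

View pics/d.png

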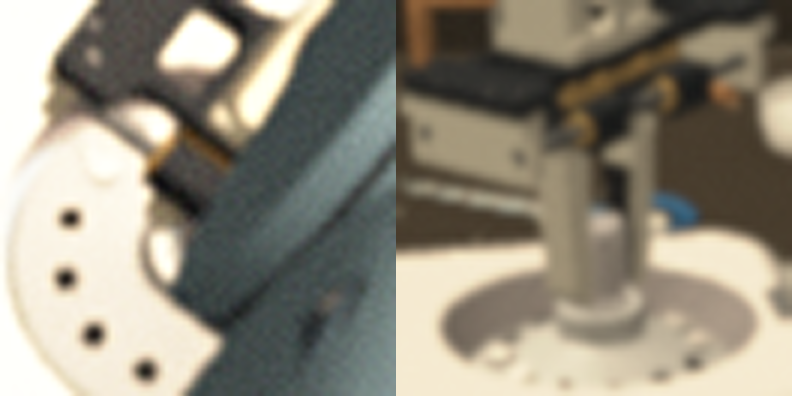

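The picture shows the knob flange lying on or just above the hub, with the finger ends clear of it. A careful upward pull measures the clamping directly: the knob lifts only once the pull exceeds the clamp.

Run:
```python
from h import *
yaw,zc=np.load("st.npy")
for z in(110.2,110.5,110.8,111.1,111.4,111.7,112):
    robot.move_linear([x,y,z],[np.pi,0,yaw],speed=15)
    f,m=FM(4);p=robot.current_tcp_pos();print(z,np.round(p,2),f.round(1),m.round(2),round(robot.current_t(),1))
    if f[2]<-11:break
```

```text
110.2 [ 490.29 -217.81  109.98] [-2.   3.1 -2.9] [0.75 0.52 0.09] 28.3
110.5 [ 490.28 -217.78  110.01] [-0.1  3.  -7.7] [0.67 0.23 0.09] 28.6
110.8 [ 490.08 -217.87  110.06] [  0.9   2.3 -14.5] [ 0.54 -0.06  0.09] 28.9
```

Run:
```python
from h import *
yaw,zc=np.load("st.npy")
for z in(111.0,111.2,111.4,111.6):
    robot.move_linear([x,y,z],[np.pi,0,yaw],speed=15)
    f,m=FM(4);p=robot.current_tcp_pos();print(z,np.round(p,2),f.round(1),m.round(2),round(robot.current_gripper_width()*93,2),round(robot.current_t(),1))
    if f[2]<-22:break
robot.move_linear([x,y,110.05],[np.pi,0,yaw],speed=15)
f,m=FM(4);print(np.round(robot.current_tcp_pos(),2),f.round(1),m.round(2))
```

```text
111.0 [ 489.79 -217.78  110.2 ] [  1.2   0.9 -20.2] [ 0.39 -0.12  0.09] 29.45 29.2
111.2 [ 489.82 -217.78  110.64] [  0.8   0.8 -22.6] [ 0.35 -0.08  0.09] 29.5 29.5
[ 490.06 -217.91  110.11] [ -1.1   1.2 -19.3] [0.5  0.27 0.1 ]
```

Run:
```python
from h import *
for _ in range(3):
    f,m=FM(3);print(np.round(robot.current_tcp_pos(),2),f.round(1),m.round(2),round(robot.current_t(),1))
robot.move_linear([x,y,109.8],speed=15)
for _ in range(2):
    robot.sleep(.1);f,m=FM(3);print(np.round(robot.current_tcp_pos(),2),f.round(1),m.round(2),round(robot.current_t(),1))
```

```text
[ 490.08 -217.89  110.09] [ -1.4   1.3 -19.5] [0.53 0.28 0.12] 29.9
[ 490.07 -217.9   110.09] [ -0.7   1.4 -19.4] [0.54 0.29 0.08] 29.9
[ 490.11 -217.92  110.11] [ -0.9   1.2 -19.1] [0.54 0.28 0.08] 29.9
[ 490.1  -217.92  110.05] [ -3.3   2.4 -14.2] [0.71 0.68 0.12] 30.3
[ 490.14 -217.92  110.07] [ -3.9   2.9 -13.1] [0.77 0.75 0.1 ] 30.5
```

The knob lifts off at about a 19–20 N pull, so the clamp is at the top of the snug window. I ease back about 0.28 rad, then repeat the pull test.

Run:
```python
from h import *
yaw,_=np.load("st.npy");zc=109.8
for dy in(0,0,.07,.07,.07,.07):
    yaw,zc,f,m,p=turn(yaw,zc,dy,0,0,.04)
for _ in range(6):
    f,m=FM(2)
    if f[2]<-17:break
    zc+=.25;robot.move_linear([x,y,zc],[np.pi,0,yaw],speed=15)
    f,m=FM(3);p=robot.current_tcp_pos();print(round(zc,2),np.round(p,2),f.round(1),m.round(2),round(robot.current_t(),1))
    if p[2]>110.45:break
np.save("st.npy",[yaw,zc])
```

```text
-0.64 109.45 110.02 [ -4.6   3.5 -10.3] 0.099 30.8
-0.64 109.1 110.01 [-5.7  3.9 -7.9] 0.08 31.1
-0.57 108.79 109.99 [-4.9  3.4 -6.2] 0.104 31.4
-0.5 108.54 110.01 [-5.5  2.7 -6. ] 0.108 31.7
-0.43 108.3 110.02 [-5.   1.8 -5. ] 0.077 32.0
-0.36 108.09 110.02 [-4.8  1.6 -4.3] 0.037 32.3
108.34 [ 490.9  -219.37  110.01] [-5.2  0.3 -3.8] [0.34 1.33 0.02] 32.6
108.59 [ 490.91 -219.39  110.04] [-4.9 -0.4 -3.3] [0.16 1.33 0.01] 32.9
108.84 [ 490.9  -219.33  110.04] [-5.3 -1.2 -3.5] [-0.    1.28 -0.04] 33.2
109.09 [ 490.87 -219.31  110.06] [-4.5 -2.1 -4.5] [-0.17  1.22 -0.01] 33.5
109.34 [ 490.86 -219.19  110.04] [-4.4 -2.9 -5. ] [-0.37  1.17 -0.03] 33.8
109.59 [ 490.8  -219.04  110.02] [-4.3 -3.7 -6.5] [-0.55  1.06 -0.05] 34.1
```

Command and reading disagree (lateral wind-up, bending moment 1.3 N m), so the grip is strained. I let go, re-zero the sensor free of load, and look.

Run:
```python
from h import *
yaw,_=np.load("st.npy")
robot.move_gripper(.55);robot.sleep(.25)
print(np.round(robot.current_tcp_pos(),2),robot.current_gripper_width()*93,FM(3),robot.current_t())
f,m=FM(5);F0,M0=np.load("f0.npy");np.save("f0.npy",[F0+f,M0+m]);print("new base",F0+f,M0+m)
S=robot.get_image("side");p=robot.current_tcp_pos()
print(robot.current_eef_rot(),robot.current_t(),proj(S,[[490.3,-218,145],[490.3,-218,105],p]).round(1))
cv2.imwrite("pics/e.png",crop(S["img"],200,90,75,75,8))
```

```text
[ 490.28 -217.97  109.53] 51.136308427763936 (array([-0.12823344, -0.0115426 ,  1.85573265]), array([0.10014991, 0.02147166, 0.05659988])) 34.9333
new base [-0.02885444 -0.08721547  0.42339622] [0.05333942 0.02357013 0.00508505]
[-3.14154500e+00  8.60672289e-05 -3.60028596e-01] 35.05 [[238.4 131.5]
 [238.8 144.6]
 [238.8 143.1]]
```

View pics/e.png

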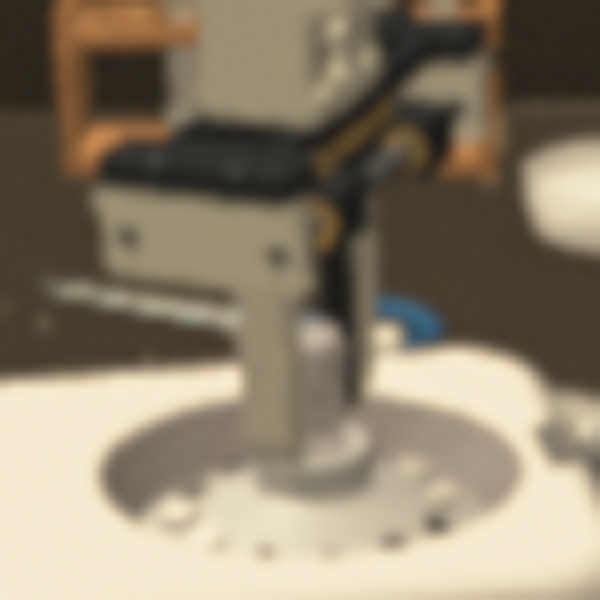

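The picture shows the knob upright and seated on the hub, with its top at about side pixel (239,131), against 131.5 predicted for a seated knob. I re-grip, turn slightly and read the moment against the fresh zero.

Run:
```python
from h import *
yaw,_=np.load("st.npy");z=109.9
robot.move_linear([x,y,z],[np.pi,0,yaw],speed=15)
robot.move_gripper(0.0)
f,m=FM(4);print("gripped",np.round(robot.current_tcp_pos(),2),f.round(1),m.round(3),robot.current_gripper_width()*93,robot.current_t())
for dy in(-.05,-.05,):
    yaw+=dy;robot.move_linear([x,y,z],[np.pi,0,yaw],speed=15)
    f,m=FM(4);p=robot.current_tcp_pos();print(round(yaw,2),np.round(p,2),f.round(1),m.round(3),round(robot.current_eef_rot()[2],3),np.round(robot.current_joint_efforts()[5],3),round(robot.current_t(),1))
zc=z
for _ in range(4):
    zc+=.25;robot.move_linear([x,y,zc],[np.pi,0,yaw],speed=15)
    f,m=FM(4);p=robot.current_tcp_pos();print(round(zc,2),np.round(p,2),f.round(1),m.round(2),round(robot.current_t(),1))
    if f[2]<-14 or p[2]>z+.3:break
np.save("st.npy",[yaw,zc])
```

```text
gripped [ 490.08 -218.51  109.97] [-1.8 -2.2  0. ] [-0.551  0.367  0.001] 29.10632293179157 35.8333
-0.41 [ 490.08 -218.2   109.94] [-2.3 -2.2  0.8] [-0.531  0.472 -0.005] -0.409 0.039 36.1
-0.46 [ 490.11 -217.98  109.93] [-2.8 -1.8  1.8] [-0.392  0.586  0.016] -0.458 0.085 36.4
110.15 [ 490.07 -217.9   109.96] [-3.5 -2.  -0.4] [-0.48  0.54  0.06] 36.7
110.4 [ 490.08 -217.92  109.99] [-2.2 -2.5 -4.3] [-0.6   0.45  0.05] 37.0
110.65 [ 490.09 -217.88  110.04] [-0.9 -3.6 -9.7] [-0.75  0.28  0.06] 37.3
110.9 [ 489.91 -217.72  110.09] [  0.   -3.7 -16.5] [-0.9   0.1   0.05] 37.6
```

Run:
```python
from h import *
yaw,zc=np.load("st.npy")
for _ in range(3):
    zc+=.2;robot.move_linear([x,y,zc],[np.pi,0,yaw],speed=15)
    f,m=FM(3);p=robot.current_tcp_pos();print(round(zc,2),np.round(p,2),f.round(1),m.round(2),round(robot.current_t(),1))
    if f[2]<-23 or p[2]>110.4:break
# while lifted a little off the face, thread friction only: ease back under the pull
for k in range(3):
    yaw+=.08;robot.move_linear([x,y,zc],[np.pi,0,yaw],speed=15)
    f,m=FM(3);p=robot.current_tcp_pos();print(round(yaw,2),np.round(p,2),f.round(1),m.round(2),round(robot.current_t(),1))
np.save("st.npy",[yaw,zc])
```

```text
111.1 [ 489.8 -217.6  110.4] [  0.3  -3.6 -20.5] [-0.89  0.08  0.06] 37.9
111.3 [ 489.83 -217.63  110.73] [ -0.1  -3.4 -23.1] [-0.82  0.11  0.07] 38.2
-0.38 [ 489.97 -217.49  110.98] [ -0.3  -1.8 -23.1] [-0.54  0.11  0.05] 38.5
-0.3 [ 490.11 -217.46  111.12] [  0.   -0.7 -22.7] [-0.28  0.02  0.06] 38.8
-0.22 [ 490.23 -217.5   111.24] [ -0.2   0.5 -21.7] [-0.02  0.07  0.04] 39.0
```

The lift-off was about 18 N, unchanged from before, so my earlier turning had slipped in the grip. Lifted just off the face, the 0.24 rad of backing off did turn the screw: z rose 0.5 mm and the force eased. I lower it back and read the force at re-seating.

Run:
```python
from h import *
yaw,zc=np.load("st.npy")
z=111.24
for _ in range(11):
    z-=.2;robot.move_linear([x,y,z],[np.pi,0,yaw],speed=15)
    f,m=FM(2);p=robot.current_tcp_pos();print(round(z,2),np.round(p,2),f.round(1),m.round(2),round(robot.current_t(),1))
    if f[2]>-3:break
np.save("st.npy",[yaw,z])
```

```text
111.04 [ 490.25 -217.62  111.07] [ -0.7   1.3 -19.9] [0.26 0.06 0.04] 39.3
110.84 [ 490.32 -217.74  110.95] [ -0.4   1.9 -19. ] [0.47 0.12 0.01] 39.6
110.64 [ 490.33 -217.82  110.75] [ -0.3   2.6 -17.5] [0.62 0.12 0.01] 39.9
110.44 [ 490.35 -217.9   110.58] [ -0.9   3.  -16.7] [0.74 0.13 0.01] 40.1
110.24 [ 490.42 -217.94  110.42] [ -0.8   3.5 -15.9] [0.86 0.15 0.05] 40.4
110.04 [ 490.42 -218.01  110.21] [ -0.8   3.9 -14.3] [0.91 0.19 0.05] 40.6
109.84 [ 490.44 -218.02  110.08] [ -0.6   4.  -12.2] [1.02 0.24 0.05] 40.9
109.64 [ 490.44 -218.03  110.07] [ -1.2   4.8 -10.2] [1.09 0.31 0.06] 41.2
109.44 [ 490.44 -218.04  110.05] [-2.   5.  -8.8] [1.13 0.39 0.01] 41.5
109.24 [ 490.44 -218.04  110.03] [-2.5  5.6 -7.2] [1.13 0.47 0.03] 41.7
109.04 [ 490.44 -218.03  110.  ] [-2.4  5.6 -6.1] [1.21 0.54 0.04] 42.0
```

It re-seated at about 13 N, mid-window. I release, rise clear and check.

Run:
```python
from h import *
robot.move_gripper(.6)
p=robot.current_tcp_pos();print(np.round(p,2),robot.current_contact_force())
robot.move_linear([p[0],p[1],215],speed=130,f_stop=12)
q=list(robot.current_qpos());print(q,robot.current_tcp_pos(),robot.current_t())
q[0]-=.7;robot.move_j(q)
print(robot.current_t(),robot.current_contact_force())
T=robot.get_image("top");S=robot.get_image("side")
print(proj(S,[[490.3,-218,145]]),proj(T,[[490.3,-218,145]]))
cv2.imwrite("pics/f.png",np.vstack([np.hstack([crop(T["img"],325,130,100,75,4),crop(S["img"],190,100,100,75,4)]),np.hstack([crop(T["img"],120,150,150,112,400/150)[:298],crop(S["img"],200,190,100,75,4)[:298]])]))
```

```text
[ 490.42 -218.16  109.14] [-0.69471058 -0.45983377 -0.16238084]
[np.float64(-0.6265090875910901), np.float64(0.23787609515836983), np.float64(1.5737616497446882), np.float64(-1.644095603121313e-05), np.float64(1.3315004441075), np.float64(1.1643365509080086)] [ 489.93422009 -217.83584907  214.14699064] 43.6
44.975 [-0.77053647 -0.21395043  0.47355452]
[[238.40476495 131.47922458]] [[380.13805799 166.71345179]]
```

View pics/f.png

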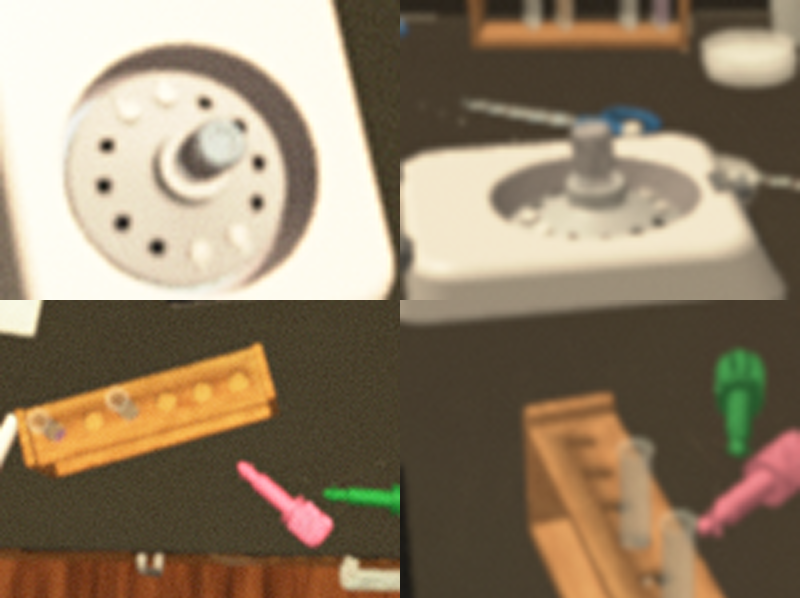

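The last picture shows the knob upright and seated on the hub: its top is at side pixel about (238,131), predicted (238.4,131.5), and at top pixel about (380,166), predicted (380,167). Both tubes still stand in the rack, and the arm is clear.

```bash
python3 -c "
from bench import robot
print(robot.current_t());robot.hand_in()"
```

```text
45.075
the job is handed in; nothing more can be done
```

The screw is fastened in the rotor, and I handed the job in at 45.1 s of the 58 s. I took the steel screw from the rack, lowered it into the hub and turned it back until it clicked (4.9 mm drop). After about 0.5–1 rad clockwise it held against a 5 N upward pull. I then screwed it down until the face met the hub.

**Last checks:**
- **Seating:** The pictures show the knob upright on the hub within about 1 px of the predicted position. The gripper is open and clear, and both test tubes are still standing.
- **Clamping:** I estimate about 13 N, give or take 2 N. That is the pull at which the face re-seated on the hub in the last test. After letting go I had no way to measure it again.

**What disagreed:**
- **Moment:** The wrist moment stayed near zero while tightening, so I couldn't use it to judge snugness. Instead I pulled upward and noted when the knob lifted off.
- **Near the limit on the way:** That test first gave 18–20 N, the top of the snug range. My first easing back had no effect because the knob slipped in the fingers, so I eased it back 0.24 rad while it was lifted just off the face.
- **Side load:** The grip carried a bending moment of up to about 1.3 N m, because the screw sat slightly off-centre in the fingers. I let go and gripped again once during the job.
- **Lookalike screws:** The pink and green ones fell over during my first approach move. I believe they toppled by themselves, as I did not approach them. Both are still on the worktop.

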